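Index the nose-cone carriage of an anaesthesia board for the next patient

TASK

Set the small-patient anaesthesia board for the next animal: pull up the black spring knob on the nose-cone carriage, slide the carriage out of its parking slot along the rail to the green clip, and let the spring pin drop fully home in the hole there. The clips show the holes only roughly, so feel for the hole with the pin riding on the strip, and never drive the pin hard down or sideways against the strip. Finish with the carriage locked at the green clip, the knob let go, and everything else left where it stood.

Things in the scene. Friction and masses are not known exactly. Their poses are not given: they have to be found in the camera images.
- board: White plastic anaesthesia board, 176 x 330 x 18 mm with its feet, fixed to the worktop. Origin: centre of its underside, on the worktop; x points across the board away from the robot, y along the board to the left. On the robot's side a black rail with a perforated steel index strip runs along y at x = -46 mm; behind it lies an aluminium warming plate (top 23 mm above the worktop)
- rail_park (a point): Point of the board on the rail line, 32 mm above the worktop (index strip's top face), where the carriage's travel reads 0. The strip has a long parking slot here, then towards the board's -y three round 10.5 mm holes, 34 mm apart. Held by slotted screws, the strip may sit up to 8 mm along y, either way, from where the clips say; how far is not measured
- carriage (a joint): Travel in m of the aluminium nose-cone carriage along the rail, growing towards the board's -y; parked at 0 to 0.012, end stop 0.145. Body 48 mm across the rail, 52 mm along it, top 51 mm above the worktop; its arm and clear cone reach 105 mm behind the pin axis, up to 91 mm high. Rubs with about 2 N. Pin over the holes at 0.057, 0.091, 0.125, each give or take 8 mm
- pointer (a point): Point of the carriage on the pin axis at the height of the strip's top face (32 mm above the worktop); a red line on the carriage's robot-side face marks it. It moves with the carriage. The slim pin and the hole edges take at most 15 N of load from the strip, down or sideways, before they mar
- plunger (a joint): Lift in m of the spring plunger. 0: pin fully down, 5.5 mm deep in a hole or slot; 0.0055: pin tip resting on the strip between holes; above: clear of the strip; 0.012: top stop. A spring presses it down with 5.4 N at 0, 7 N on the strip, 9 N at the top. The pin is 8 mm wide, so it drops in only within 1.25 mm of a hole's centre, and then locks the carriage
- knob (a point): Middle of the black ribbed plunger knob (25 mm diameter, 20 mm tall, red dot on top) on the pin axis, 73 mm above the worktop with the pin down; rises with the plunger. The knob reaches 10 mm above and below this point; under it a 21 mm wide steel housing ends 57 mm above the worktop. Grip it from above. A sideways push on the knob moves the carriage
- clip_green: Green plastic position clip (11 x 12 mm, 18 mm tall) fixed on the ledge at the robot-side edge of the board, beside one of the three holes: the one for the next patient. Origin at the foot of the clip, 18 mm above the worktop; axes as the board's. The carriage is at this hole when the pointer's y in the clip's frame is within 10 mm of 0
- clip_yellow: Yellow clip of the same kind beside another of the holes
- clip_blue: Blue clip of the same kind beside the remaining hole
- thermometer: Digital thermometer, 129 mm long, lying on the warming plate; leave it
- syringe: 5 ml syringe, 159 mm, lying to the right of the board; leave it
- needle_cap: Pink needle cap, 40 mm, left of the board; leave it
- vial_pink: Small vial with pink cap, 52 mm tall, left of the board; leave it
- vial_grey: Small vial with grey cap, 50 mm tall, left of the board; leave it
- sample_cup: Sample cup with red lid, 60 mm wide, 64 mm tall, left of the board; leave it

How it is judged:
By the outcome, as a careful person would: the job done as asked, in the order asked, and still so for the second after the job is handed in, with the robot touching nothing.
It also fails if it takes over 42 s, if anything falls off the work surface, if the arm or the gripper's body presses on something with over 40 N, if the wrist force passes 120 N, or if a joint passes its speed limit or range.

ROBOT

A 6-joint arm with a two-finger parallel gripper is mounted at the origin on a cart in front of the work surface, level with it; the furniture and walls round the work are solid. World frame = base frame: x ahead of the robot, y to its left, z up, the work surface at z = 0. Lengths are in mm, angles in degrees, forces in N, time in s.
With the tool pointing down it reaches from about 300 to 850 mm from the base axis. Payload 4.2 kg.
Tool frame: the origin (TCP) lies at the very end of the fingers, on their centre line; the grasp point (between the pads) lies 19 mm behind it (env.grip_depth is the distance from the TCP to the grasp point, in mm); z points along the fingers, y is the line along which they close (so a half turn about z gives the same grasp; the last joint's range is limited). The gripper opens to 91 mm and grips with 3 to 60 N. Pads are 32 mm wide; open, the fingers measure 118 mm over their backs; the gripper's body (76 mm by 178 mm) begins 60 mm behind the grasp point.
Start: joints at [69.672, 18.312, 89.639, -0, 72.044, -1.146], TCP at [188.936, 543.09, 213.976] pointing down, gripper open.
Joint ranges: [-177.97, 177.97], [-48.28, 115.42], [12.27, 149.76], [-77.06, 257.06], [2.81, 150.46], [-146.56, 146.56]. Speed limits (degrees/s): [147.25, 147.25, 180, 180, 180, 180].

INTERFACE

Orientations are given as [roll, pitch, yaw] about the fixed x, y, z axes, in that order (R = Rz(yaw) Ry(pitch) Rx(roll)).
In Python, from workcell import env, cams gives the robot as it stands.
- The arm moves only by the tool apply_moves, never from a script. Its argument "deltas" is a list of rows, each a list of 5 numbers: the shift along the tool's x, y, z in m, then the turn about the tool's z in rad, then the opening, from -1 (shut) to 1 (fully open), so that 0 is half open. In form: [[tx, ty, tz, roll, gripper], ...]. A call has 1 to 5 rows; each row is the pose to reach, as a shift and turn from the pose commanded when the call began, along the tool's axes at that moment; what a row does not reach only later rows make up. A row lasts 1/10 s, in which the tool goes at most 50 mm and 8.59 degrees, less where a joint would pass 70% of its speed; a pose out of reach is approached as far as the arm can. A call with a gripper value outside its range is refused whole. The fingers move at their own pace and stop on an object; "grip_force" is the grip in N (left out, the last holds). Time passes only in rows, so rows that repeat a pose let the fingers close. It gives the time, the measured TCP pose, the force, the opening and the grip force at its end, in the units of the state.
- env.state(): the state, without advancing time (a new reading comes with each control period).
- cams.grab_frame(name): name is "side" or "top" or "wrist"; returns the picture (400x640x3 uint8, blue, green, red); there is no depth.
- cams.get_calibration(name): a dict with "mtx" (3x3 intrinsics, pixels), "k1" (the pictures are not rectified: a ray, as slopes to the right and down, at radius r is drawn at 1 + k1 r^2 times it, then the intrinsics apply), "eye" and "attitude" of the camera in the world; the wrist camera has in their place "tool_from_camera" (4x4, takes a point from camera to tool coordinates, whose origin is the TCP and whose axes are the flange's). Camera axes: x right, y down, z forward; pixel columns grow to the right and rows downward; lengths in mm; the calibration is good to about 2 mm. A picture is of the moment at which its call begins: read the wrist's pose just before it. get_calibration takes no time and is no camera call.
- env.job_done(): hands the job in; it is judged then, once.
The state is a dict: "time_s": time; "qpos": joint angles; "qvel": joint speeds; "effort": joint torques, N m; "ee_pos": TCP position; "ee_rot": TCP orientation; "force": force on the tool from outside, world axes, zero at the start; "torque": the same for the moment, N m; "gripper_width": finger opening in mm; "gripper_force": force on a finger pad.
Only numpy, scipy, OpenCV 4.12 (cv2) and the standard library are available. Lean on these libraries where they do the work, as an engineer would, in place of code of your own. Each camera call takes 0.05 s, during which the arm holds its last target. There are 200 camera calls.

## Working session

There is one attempt and no reset: what is moved stays moved. The work goes in short steps, Python scripts to look and compute and a tool call to move; the robot and the scene stay as the last step left them, time stands still between calls to the robot, and variables do not carry over. Pictures are saved under pics/ and viewed, at most 10 in all, crops included, and the job is handed in when it is done.

Besides the shell and the picture viewer there is one more tool, called after "Emit:" as name([rows], argument=value, ...), one row to a line, values as JSON. apply_moves: Moves the arm, as the interface text tells. Its arguments: {"type":"object","properties":{"deltas":{"type":"array"},"grip_force":{"type":"number"}},"required":["deltas"]}

```bash
ls; mkdir -p pics; python3 - <<'E'
from workcell import env,cams
import cv2,numpy as np
s=env.state();print({k:np.round(s[k],3).tolist() for k in s})
for n in("top","side","wrist"):
    c=cams.get_calibration(n);print(n,{k:np.round(c[k],4).tolist() for k in c})
for n in("top","side"):
    cv2.imwrite(f"pics/{n}0.png",cams.grab_frame(n))
E
```

```text
pics
{'time_s': 0.0, 'qpos': [69.672, 18.35, 89.707, -0.0, 72.044, -1.148], 'qvel': [-0.027, -0.117, -0.017, -0.003, -0.114, 0.012], 'effort': [-0.001, -41.246, -23.198, 0.073, 0.046, -0.0], 'ee_pos': [188.751, 542.59, 213.127], 'ee_rot': [-179.898, -0.002, 160.82], 'force': [0.568, -0.148, 0.161], 'torque': [-0.04, -0.021, 0.01], 'gripper_force': 0.0, 'gripper_width': 91.065}
top {'mtx': [[445.6593, 0.0, 322.3001], [0.0, 445.6593, 198.9525], [0.0, 0.0, 1.0]], 'k1': -0.1293, 'eye': [262.8771, 30.2873, 1381.9817], 'attitude': [-167.4743, 0.1539, -96.0221]}
side {'mtx': [[495.5522, 0.0, 319.6471], [0.0, 495.5522, 195.9011], [0.0, 0.0, 1.0]], 'k1': -0.0186, 'eye': [-144.0406, 1254.8869, 711.5924], 'attitude': [-114.197, 1.3715, -151.7664]}
wrist {'mtx': [[295.7909, 0.0, 318.2231], [0.0, 295.7909, 197.7403], [0.0, 0.0, 1.0]], 'k1': -0.0321, 'tool_from_camera': [[0.0003, -0.9641, -0.2656, 74.8681], [1.0, 0.0001, 0.0008, -0.1647], [-0.0007, -0.2656, 0.9641, -170.7673], [0.0, 0.0, 0.0, 1.0]]}
```

View pics/top0.png

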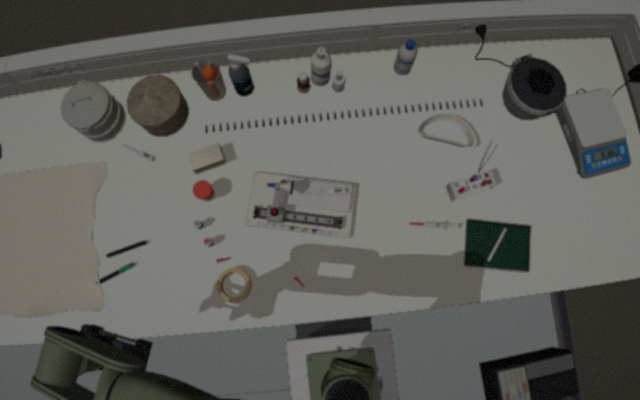

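View pics/side0.png

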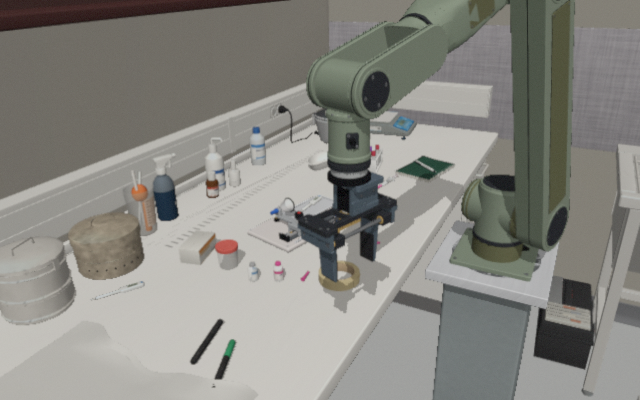

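The top view shows the board around pixels (247–357, 172–237), with the carriage and its red knob dot near (276, 211) and the clips along its lower edge. The side view has the gripper in front of the board. I'll enlarge the board in the top view.

```bash
cat > h.py <<'E'
from workcell import env,cams
import cv2,numpy as np
from scipy.spatial.transform import Rotation as R
def rot(a): return R.from_euler('xyz',a,degrees=True).as_matrix()
def cam(n,s=None):
    c=cams.get_calibration(n)
    if n=="wrist":
        T=np.array(c["tool_from_camera"]); Rt=rot(s["ee_rot"])
        return c,Rt@T[:3,:3],Rt@T[:3,3]+np.array(s["ee_pos"])
    return c,rot(c["attitude"]),np.array(c["eye"],float)
def onplane(n,uv,z,s=None):
    c,Rc,e=cam(n,s); K=np.array(c["mtx"])
    d=np.array([(uv[0]-K[0,2])/K[0,0],(uv[1]-K[1,2])/K[1,1]])
    u=d.copy()
    for _ in range(10): u=d/(1+c["k1"]*(u@u))
    r=Rc@np.array([u[0],u[1],1]); return e+r*(z-e[2])/r[2]
def proj(n,p,s=None):
    c,Rc,e=cam(n,s); K=np.array(c["mtx"]); q=Rc.T@(np.array(p)-e); u=q[:2]/q[2]
    u=u*(1+c["k1"]*(u@u)); return K[:2,:2]@u+K[:2,2]
E
python3 - <<'E'
from h import *
im=cv2.imread("pics/top0.png")
cv2.imwrite("pics/top0c.png",cv2.resize(im[160:250,235:370],None,fx=5.9,fy=5.9,interpolation=cv2.INTER_CUBIC))
for uv,z in(((276,211),83),((251,172),18),((357,182),18),((351,237),18),((246,227),18)): print(uv,onplane("top",uv,z).round(1))
E
```

```text
(276, 211) [528.3 144.2  83. ]
(251, 172) [676.3 219.2  18. ]
(357, 182) [ 607.7 -112.8   18. ]
(351, 237) [435.9 -73.2  18. ]
(246, 227) [500.9 247.2  18. ]
```

View pics/top0c.png

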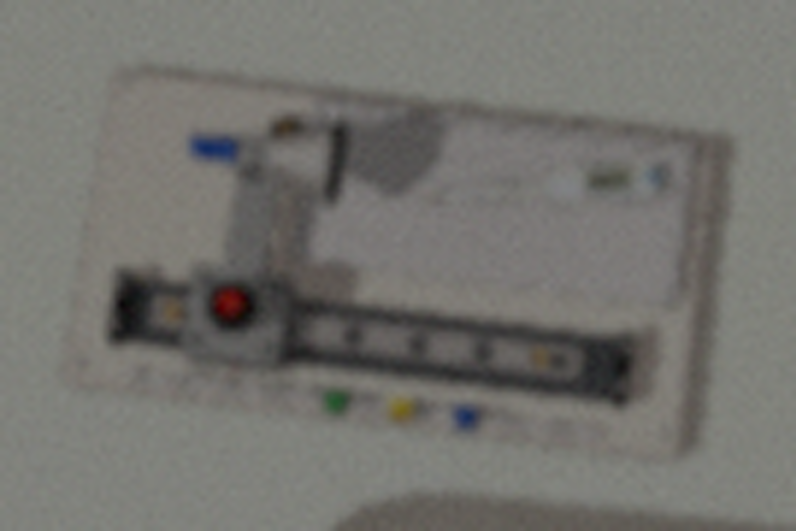

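The crop shows the knob dot at (232, 304), holes at about (352, 336), (418, 346) and (484, 352), and the clips in the order green, yellow, blue, so green goes with the first hole. The board yaw is about -11.7°. I'll move over for a close wrist view.

Emit:
apply_moves([
  [-0.042, -0.025, 0, -0.05, 1],
  [-0.084, -0.05, 0, -0.1, 1],
  [-0.126, -0.076, 0, -0.131, 1],
  [-0.168, -0.101, 0, -0.131, 1],
  [-0.21, -0.127, 0, -0.131, 1],
])

```text
time_s: 0.6
ee_pos: [346.3, 352.5, 213.7]
ee_rot: [-180.0, -0.0, 168.4]
force: [1.0, 0.3, 0.5]
gripper_width: 91.5
gripper_force: 0.0
```

Emit:
apply_moves([
  [-0.038, -0.03, 0, 0, 1],
  [-0.076, -0.061, 0, 0, 1],
  [-0.114, -0.091, 0, 0, 1],
  [-0.152, -0.122, 0, 0, 1],
  [-0.19, -0.152, 0, 0, 1],
])

```text
time_s: 1.1
ee_pos: [501.6, 164.9, 213.7]
ee_rot: [-180.0, -0.0, 168.3]
force: [1.4, 0.4, 0.7]
gripper_width: 90.9
gripper_force: 0.0
```

Emit:
apply_moves([
  [-0.038, -0.03, 0.01, 0, 1],
  [-0.076, -0.061, 0.045, 0, 1],
  [-0.076, -0.061, 0.053, 0, 1],
])

```text
time_s: 1.4
ee_pos: [564.1, 88.2, 158.3]
ee_rot: [-179.9, -0.1, 168.1]
force: [0.3, 0.8, -0.4]
gripper_width: 91.0
gripper_force: 0.0
```

```bash
python3 - <<'E'
from h import *
import json
s=env.state();im=cams.grab_frame("wrist")
print(s["ee_pos"],s["ee_rot"],s["time_s"])
cv2.imwrite("pics/w1.png",im);json.dump({k:np.array(s[k]).tolist() for k in s},open("s1.json","w"))
E
```

```text
[564.06535316  88.20079962 158.32028173] [-1.79894293e+02 -1.11477956e-01  1.68091950e+02] 1.4
```

View pics/w1.png

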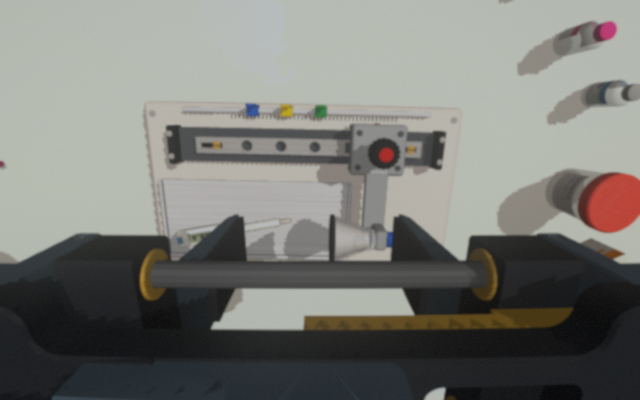

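The wrist view shows the knob dot at (386, 155) and the holes at (247, 146), (281, 146) and (315, 147). The clips are at (252, 110) blue, (286, 111) yellow and (321, 112) green. Now I'll measure them by masks and rays.

```bash
python3 - <<'E'
from h import *
import json
s=json.load(open("s1.json"));im=cv2.imread("pics/w1.png");hsv=cv2.cvtColor(im,cv2.COLOR_BGR2HSV)
def cent(m,box):
    x0,y0,x1,y1=box; mm=np.zeros_like(m);mm[y0:y1,x0:x1]=m[y0:y1,x0:x1]
    n,l,st,c=cv2.connectedComponentsWithStats((mm>0).astype(np.uint8)); i=1+np.argmax(st[1:,4]); return c[i],st[i,4]
red=cv2.inRange(hsv,(0,120,80),(8,255,255))|cv2.inRange(hsv,(172,120,80),(180,255,255))
k,a=cent(red,(370,140,400,170)); K=onplane("wrist",k,83,s);print("knob",k,a,K.round(1))
g=cv2.cvtColor(im,cv2.COLOR_BGR2GRAY)
P=[]
for x in(247,281,315):
    sub=g[139:154,x-8:x+9].astype(float); w=np.clip(np.percentile(sub,75)-20-sub,0,None)
    yy,xx=np.mgrid[139:154,x-8:x+9]; c=np.array([(w*xx).sum(),(w*yy).sum()])/w.sum(); p=onplane("wrist",c,32,s);P.append(p);print("hole",c.round(1),p.round(1))
b=P[2]-P[0]; yb=b[:2]/np.hypot(*b[:2]); yaw=np.degrees(np.arctan2(-yb[0],yb[1])) ;print("pitch",np.hypot(*b[:2])/2,"yaw",yaw, "dist knob->holes",[(round(float((p-K)[:2]@-yb),1)) for p in P], "x off",[(round(float((p-K)[:2]@np.array([yb[1],-yb[0]])),1)) for p in P])
for n,x,lo,hi in(("g",321,(45,80,30),(85,255,255)),("y",286,(20,100,80),(35,255,255)),("b",252,(100,120,50),(125,255,255))):
    c,a=cent(cv2.inRange(hsv,lo,hi),(x-10,100,x+10,120)); p=onplane("wrist",c,34,s); print(n,c.round(1),a,p.round(1),round(float((p-K)[:2]@-yb),1))
# cross-check knob in top view by projection
print(proj("top",K),proj("top",P[2]))
E
```

```text
knob [385.97354497 154.59259259] 189 [532.2 152.4  83. ]
hole [246.6 145.1] [502.7  28.   32. ]
hole [280.7 145.7] [510.4  61.2  32. ]
hole [314.7 146.4] [518.1  94.1  32. ]
pitch 33.90379980022074 yaw -13.121881822900255 dist knob->holes [127.8, 93.8, 60.0] x off [-0.5, -0.5, -0.5]
g [320.5 111. ] 107 [486.1 106.6  34. ] 55.0
y [286.2 110.5] 137 [478.7  74.6  34. ] 87.9
b [252.  109.6] 104 [471.1  42.6  34. ] 120.8
[273.16667608 209.99943971] [294.1865758  215.70628093]
```

Emit:
apply_moves([
  [0.028, 0.035, 0, 0.021, 1],
  [0.0445, 0.056, 0.015, 0.021, 0.3],
  [0.0445, 0.056, 0.05, 0.021, 0.3],
  [0.0445, 0.056, 0.05, 0.021, 0.3],
])

```text
time_s: 1.85
ee_pos: [526.4, 156.5, 107.9]
ee_rot: [-179.8, -0.5, 167.3]
force: [-0.2, 0.5, -0.8]
gripper_width: 70.0
gripper_force: 0.0
```

```bash
cat > near.py <<'E'
from h import *
import sys
def look(name=None,zk=83.):
    s=env.state();im=cams.grab_frame("wrist")
    if name: cv2.imwrite(name,im)
    hsv=cv2.cvtColor(im,cv2.COLOR_BGR2HSV)
    red=cv2.inRange(hsv,(0,120,60),(8,255,255))|cv2.inRange(hsv,(172,120,60),(180,255,255))
    red[:,:200]=0;red[:,440:]=0
    n,l,st,c=cv2.connectedComponentsWithStats(red);i=1+np.argmax(st[1:,4])
    p=onplane("wrist",c[i],zk,s); d=rot(s["ee_rot"]).T@(p-np.array(s["ee_pos"]))
    print("t",round(s["time_s"],2),"ee",np.round(s["ee_pos"],1),np.round(s["ee_rot"],1),"F",np.round(s["force"],1),"T",np.round(s["torque"],2),"w",round(s["gripper_width"],1),"gf",round(float(s["gripper_force"]),1))
    print("dot px",c[i].round(1),st[i].tolist(),"world",p.round(1),"tool",d.round(1))
    return s,im,c[i]
if __name__=="__main__": look(*(sys.argv[1:2]),*(map(float,sys.argv[2:3])))
E
python3 near.py pics/w2.png
```

```text
t 1.85 ee [526.4 156.5 107.9] [-179.8   -0.5  167.3] F [-0.2  0.5 -0.8] T [ 0.04  0.02 -0.05] w 70.0 gf 0.0
dot px [314.6 235.4] [306, 227, 18, 17, 246] world [532.2 152.4  83. ] tool [-6.8 -2.6 24.8]
```

View pics/w2.png

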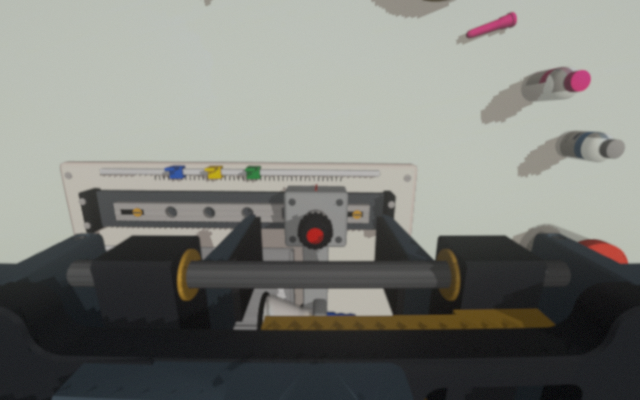

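The near view shows the knob centred between the fingers (dot at 315, 235), and its world position agrees with the first measurement. I'll let the arm settle, then check.

Emit:
apply_moves([
  [0, 0, 0, 0, 0.1],
  [0, 0, 0, 0, 0.1],
  [0, 0, 0, 0, 0.1],
])

```text
time_s: 2.2
ee_pos: [531.6, 155.5, 112.4]
ee_rot: [179.9, 0.1, 167.1]
force: [0.6, -0.7, -0.3]
gripper_width: 50.6
gripper_force: 0.0
```

```bash
python3 near.py
```

```text
t 2.2 ee [531.6 155.5 112.4] [1.799e+02 1.000e-01 1.671e+02] F [ 0.6 -0.7 -0.3] T [ 0.03 -0.06 -0.01] w 50.6 gf 0.0
dot px [314.  225.6] [306, 218, 17, 16, 229] world [532.  152.4  83. ] tool [-1.1 -3.  29.3]
```

Emit:
apply_moves([
  [-0.001, -0.003, 0.015, 0, 0.1],
  [-0.001, -0.003, 0.03, 0, 0.1],
  [-0.001, -0.003, 0.042, 0, 0.1],
  [-0.001, -0.003, 0.042, 0, 0.0],
  [-0.001, -0.003, 0.042, 0, -0.1],
])

```text
time_s: 2.75
ee_pos: [531.2, 152.4, 69.2]
ee_rot: [180.0, 0.0, 167.1]
force: [0.7, -0.1, -0.7]
gripper_width: 42.0
gripper_force: 0.0
```

```bash
python3 near.py
```

```text
t 2.75 ee [531.2 152.4  69.2] [180.    0.  167.1] F [ 0.7 -0.1 -0.7] T [ 0.02 -0.05  0.  ] w 42.0 gf 0.0
dot px [318.5 251.3] [308, 242, 22, 19, 338] world [531.8 152.4  83. ] tool [ -0.6   0.1 -13.8]
```

Emit:
apply_moves([
  [-0.0005, 0, 0.006, 0, -0.1],
  [-0.0005, 0, 0.012, 0, -0.2],
  [-0.0005, 0, 0.012, 0, -0.35],
  [-0.0005, 0, 0.012, 0, -0.6],
  [-0.0005, 0, 0.012, 0, -0.7],
], grip_force=25)

```text
time_s: 3.3
ee_pos: [531.3, 152.4, 56.7]
ee_rot: [180.0, -0.0, 167.1]
force: [0.5, 0.6, -3.2]
gripper_width: 24.1
gripper_force: 25.0
```

Emit:
apply_moves([
  [0, 0, 0, 0, -0.8],
  [0, 0, 0, 0, -0.8],
], grip_force=25)

```text
time_s: 3.5
ee_pos: [531.3, 152.4, 56.7]
ee_rot: [180.0, -0.0, 167.1]
force: [0.2, 1.4, -3.7]
gripper_width: 24.3
gripper_force: 25.0
```

```bash
python3 near.py
```

```text
t 3.5 ee [531.3 152.4  56.7] [180.   -0.  167.1] F [ 0.2  1.4 -3.7] T [0.06 0.01 0.03] w 24.3 gf 25.0
dot px [318.2 256.6] [308, 252, 22, 9, 160] world [529.  152.8  83. ] tool [  2.3  -0.  -26.3]
```

Emit:
apply_moves([
  [0, 0, -0.003, 0, -0.8],
  [0, 0, -0.006, 0, -0.8],
  [0, 0, -0.0095, 0, -0.8],
  [0, 0, -0.0095, 0, -0.8],
  [0, 0, -0.0095, 0, -0.8],
], grip_force=25)

```text
time_s: 4.05
ee_pos: [531.3, 152.4, 66.3]
ee_rot: [180.0, -0.0, 167.1]
force: [1.2, 1.4, -9.1]
gripper_width: 24.0
gripper_force: 25.0
```

```bash
python3 near.py "" 92
```

```text
t 4.05 ee [531.3 152.4  66.3] [180.   -0.  167.1] F [ 1.2  1.4 -9.1] T [ 0.31 -0.17  0.07] w 24.0 gf 25.0
dot px [318.3 256.6] [308, 252, 22, 9, 161] world [529.3 152.8  92. ] tool [  2.   -0.  -25.7]
```

Emit:
apply_moves([
  [0, -0.005, 0, 0, -0.8],
  [0, -0.012, 0, 0, -0.8],
  [0, -0.02, 0, 0, -0.8],
  [0, -0.03, 0, 0, -0.8],
  [0, -0.04, 0, 0, -0.8],
], grip_force=25)

```text
time_s: 4.6
ee_pos: [521.9, 112.4, 66.4]
ee_rot: [-180.0, -0.0, 167.1]
force: [-1.2, 3.1, -9.0]
gripper_width: 24.0
gripper_force: 25.0
```

Emit:
apply_moves([
  [0, -0.006, 0, 0, -0.8],
  [0, -0.011, 0, 0, -0.8],
  [0, -0.014, 0, 0, -0.8],
  [0, -0.014, 0, 0, -0.8],
  [0, -0.014, 0, 0, -0.8],
], grip_force=25)

```text
time_s: 5.1
ee_pos: [518.8, 98.9, 66.2]
ee_rot: [-179.9, -0.1, 167.2]
force: [-2.2, -1.4, -8.0]
gripper_width: 24.5
gripper_force: 25.0
```

```bash
python3 near.py pics/w3.png 92
```

```text
t 5.1 ee [518.8  98.9  66.2] [-1.799e+02 -1.000e-01  1.672e+02] F [-2.2 -1.4 -8. ] T [-0.29  0.3  -0.01] w 24.5 gf 25.0
dot px [318.  256.4] [308, 251, 21, 10, 163] world [516.7  99.2  92. ] tool [  2.2  -0.1 -25.8]
```

View pics/w3.png

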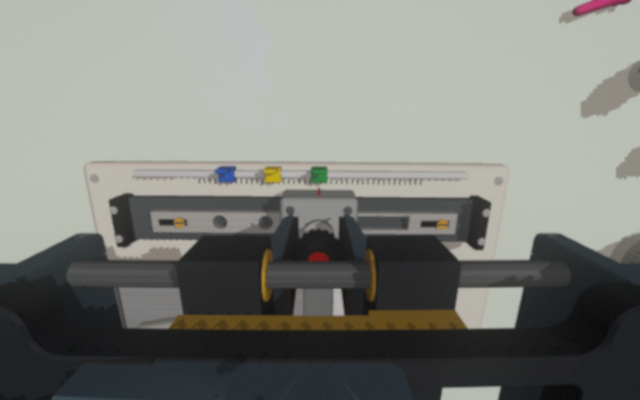

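The carriage is out of the slot, with the red pointer line near the green clip (318, 190). The other two holes, at columns 220 and 266, put the green hole near column 312, about 4–5 mm further on. I'll lower the pin onto the strip, then open the fingers to a loose cage so the spring alone presses the pin.

Emit:
apply_moves([
  [0, 0, 0.002, 0, -0.8],
  [0, 0, 0.004, 0, -0.8],
  [0, 0, 0.004, 0, -0.8],
  [0, 0, 0.004, 0, -0.8],
])

```text
time_s: 5.55
ee_pos: [519.0, 99.7, 62.3]
ee_rot: [-180.0, -0.1, 167.1]
force: [-3.8, -1.3, -7.1]
gripper_width: 23.9
gripper_force: 25.0
```

```bash
python3 near.py pics/w4.png 88; python3 - <<'E'
from h import *
s=env.state();im=cv2.imread("pics/w4.png");g=cv2.cvtColor(im,cv2.COLOR_BGR2GRAY)
P=[]
import numpy as np
for x in(220,266):
    r=slice(212,234)
    sub=g[r,x-11:x+12].astype(float); w=np.clip(np.median(sub)-15-sub,0,None);w=w*(w>10)
    yy,xx=np.mgrid[r,x-11:x+12]
    c=np.array([(w*xx).sum(),(w*yy).sum()])/w.sum(); p=onplane("wrist",c,32,s);P.append(p);print(c.round(1),p.round(1))
yb=(P[1]-P[0])[:2];L=np.hypot(*yb);print("pitch",L);h=P[1][:2]+yb/L*34;print("green hole",h.round(1),"to go",((np.array(s["ee_pos"])[:2]-h)@yb/L).round(1))
E
```

```text
t 5.55 ee [519.   99.7  62.3] [-1.800e+02 -1.000e-01  1.671e+02] F [-3.8 -1.3 -7.1] T [-0.26  0.61  0.01] w 23.9 gf 25.0
dot px [318.3 256.4] [308, 251, 22, 11, 171] world [516.9 100.1  88. ] tool [  2.1   0.  -25.7]
[217.5 222.1] [501.6  28.8  32. ]
[264.5 224.5] [510.9  61.6  32. ]
pitch 34.12208567942724
green hole [520.2  94.3] to go 4.8
```

Emit:
apply_moves([
  [0, 0, 0, 0, -0.38],
  [0, 0, 0, 0, -0.38],
  [0, 0, -0.005, 0, -0.38],
  [0, 0, -0.01, 0, -0.38],
  [0, 0, -0.01, 0, -0.38],
])

```text
time_s: 6.1
ee_pos: [520.8, 100.0, 73.9]
ee_rot: [179.9, 0.2, 167.1]
force: [-0.3, 0.6, -0.3]
gripper_width: 28.1
gripper_force: 0.0
```

```bash
python3 near.py "" 88.5
```

```text
t 6.1 ee [520.8 100.   73.9] [179.9   0.2 167.1] F [-0.3  0.6 -0.3] T [ 0.02 -0.03 -0.02] w 28.1 gf 0.0
dot px [317.  249.1] [307, 239, 22, 21, 350] world [519.5  99.5  88.5] tool [  1.1  -0.7 -14.6]
```

Emit:
apply_moves([
  [0, -0.001, 0, 0, -0.38],
  [0, -0.002, 0, 0, -0.38],
  [0, -0.003, 0, 0, -0.38],
  [0, -0.0035, 0, 0, -0.38],
  [0, -0.004, 0, 0, -0.38],
])

```text
time_s: 6.65
ee_pos: [518.9, 97.2, 72.5]
ee_rot: [179.8, 0.0, 167.1]
force: [0.8, 6.5, 0.2]
gripper_width: 28.3
gripper_force: 3.2
```

```bash
python3 near.py "" 88.5
```

```text
t 6.65 ee [518.9  97.2  72.5] [179.8   0.  167.1] F [0.8 6.5 0.2] T [ 1.17 -0.03  0.05] w 28.3 gf 3.2
dot px [321.8 251.9] [311, 243, 22, 18, 329] world [519.2  99.1  88.5] tool [  0.1   2.  -16. ]
```

Emit:
apply_moves([
  [0, -0.0005, 0, 0, -0.38],
  [0, -0.001, 0, 0, -0.38],
  [0, -0.0015, 0, 0, -0.38],
  [0, -0.0015, 0, 0, -0.38],
])

```text
time_s: 7.1
ee_pos: [518.5, 95.5, 72.4]
ee_rot: [179.9, 0.0, 167.1]
force: [0.2, 5.2, -0.7]
gripper_width: 28.5
gripper_force: 2.7
```

```bash
python3 near.py "" 88.5
```

```text
t 7.1 ee [518.5  95.5  72.4] [179.9   0.  167.1] F [ 0.2  5.2 -0.7] T [ 1.01 -0.09  0.01] w 28.5 gf 2.7
dot px [321.7 251.8] [311, 243, 22, 18, 332] world [518.7  97.5  88.5] tool [  0.2   2.  -16.1]
```

Emit:
apply_moves([
  [0, -0.0003, 0, 0, -0.38],
  [0, -0.0006, 0, 0, -0.38],
  [0, -0.001, 0, 0, -0.38],
  [0, -0.001, 0, 0, -0.38],
])

```text
time_s: 7.55
ee_pos: [518.3, 94.6, 72.3]
ee_rot: [179.9, 0.0, 167.1]
force: [1.5, 7.0, -1.7]
gripper_width: 28.3
gripper_force: 2.8
```

```bash
python3 near.py "" 88.5
```

```text
t 7.55 ee [518.3  94.6  72.3] [179.9   0.  167.1] F [ 1.5  7.  -1.7] T [ 1.04 -0.15  0.06] w 28.3 gf 2.8
dot px [321.7 251.8] [311, 243, 22, 18, 332] world [518.5  96.5  88.5] tool [  0.2   2.  -16.2]
```

Emit:
apply_moves([
  [0, -0.0003, 0, 0, -0.38],
  [0, -0.0006, 0, 0, -0.38],
  [0, -0.0006, 0, 0, -0.38],
])

```text
time_s: 7.9
ee_pos: [518.0, 93.7, 72.1]
ee_rot: [179.9, -0.0, 167.1]
force: [0.4, 5.5, -2.5]
gripper_width: 28.6
gripper_force: 2.6
```

```bash
python3 near.py "" 88.5
```

```text
t 7.9 ee [518.   93.7  72.1] [179.9  -0.  167.1] F [ 0.4  5.5 -2.5] T [ 0.89 -0.17  0.02] w 28.6 gf 2.6
dot px [321.6 251.9] [311, 243, 22, 18, 329] world [518.2  95.6  88.5] tool [  0.3   1.9 -16.4]
```

Emit:
apply_moves([
  [0, -0.0003, 0, 0, -0.38],
  [0, -0.0006, 0, 0, -0.38],
  [0, -0.0006, 0, 0, -0.38],
])

```text
time_s: 8.25
ee_pos: [517.6, 91.9, 72.3]
ee_rot: [-180.0, -0.0, 167.1]
force: [-0.6, 2.5, -1.7]
gripper_width: 28.5
gripper_force: 0.9
```

```bash
python3 near.py "" 88.5
```

```text
t 8.25 ee [517.6  91.9  72.3] [-180.    -0.   167.1] F [-0.6  2.5 -1.7] T [ 0.34 -0.06 -0.01] w 28.5 gf 0.9
dot px [321.3 248.5] [311, 239, 22, 20, 333] world [515.7  94.1  88.5] tool [  2.3   1.8 -16.2]
```

Emit:
apply_moves([
  [0, -0.0003, 0, 0, -0.38],
  [0, -0.0005, 0, 0, -0.38],
  [0, -0.0005, 0, 0, -0.38],
])

```text
time_s: 8.6
ee_pos: [517.5, 91.6, 72.4]
ee_rot: [-180.0, -0.0, 167.1]
force: [1.0, 1.4, -1.7]
gripper_width: 28.1
gripper_force: 0.9
```

```bash
python3 near.py "" 88.5
```

```text
t 8.6 ee [517.5  91.6  72.4] [-180.    -0.   167.1] F [ 1.   1.4 -1.7] T [ 0.34 -0.09  0.05] w 28.1 gf 0.9
dot px [321.3 248.4] [311, 239, 21, 20, 331] world [515.7  93.8  88.5] tool [  2.3   1.7 -16.1]
```

The dot row jumped and the force fell: the pin has dropped. I'll back the finger off to relieve contact and check the depth.

Emit:
apply_moves([
  [0, 0.001, 0, 0, -0.38],
  [0, 0.002, 0, 0, -0.38],
  [0, 0.002, 0, 0, -0.38],
])

```text
time_s: 8.95
ee_pos: [518.2, 93.5, 72.6]
ee_rot: [-180.0, 0.0, 167.1]
force: [-0.1, 0.6, -0.0]
gripper_width: 28.5
gripper_force: 0.0
```

```bash
python3 near.py "" 83; python3 -c "
from h import *
s=env.state()
for z in (83,84,88.5): print(z,proj('wrist',[517.6,94.0,z],s).round(1))"
```

```text
t 8.95 ee [518.2  93.5  72.6] [-180.     0.   167.1] F [-0.1  0.6 -0. ] T [ 0.04 -0.01 -0.05] w 28.5 gf 0.0
dot px [317.9 247.9] [308, 238, 21, 20, 331] world [518.2  93.3  83. ] tool [ -0.1  -0.2 -10.4]
83 [318.8 246.9]
84 [318.8 247.6]
88.5 [318.8 251. ]
```

Emit:
apply_moves([
  [0, 0, 0, 0, -0.2],
  [0, 0, -0.005, 0, -0.1],
  [0, 0, -0.03, 0, 0],
  [0, 0, -0.07, 0, 0],
  [0.02, 0, -0.1, 0, 0],
])

```text
time_s: 9.5
ee_pos: [500.8, 98.0, 174.8]
ee_rot: [179.9, 0.2, 167.1]
force: [0.8, -0.1, 0.5]
gripper_width: 45.7
gripper_force: 0.0
```

Emit:
apply_moves([
  [-0.02, 0, 0, 0, 0],
  [-0.04, 0, 0, 0, 0],
  [-0.04, 0, 0, 0, 0],
  [-0.04, 0, 0, 0, 0],
])

```text
time_s: 9.9
ee_pos: [537.0, 89.1, 172.3]
ee_rot: [-180.0, -0.1, 167.1]
force: [0.4, 1.0, -0.2]
gripper_width: 45.6
gripper_force: 0.0
```

```bash
python3 near.py pics/w5.png 83;python3 - <<'E'
import cv2
im=cv2.imread("pics/w5.png")
cv2.imwrite("pics/w5c.png",cv2.resize(im[60:260,150:450],None,fx=2.6,fy=2.6,interpolation=cv2.INTER_CUBIC))
E
```

```text
t 9.9 ee [537.   89.1 172.3] [-1.800e+02 -1.000e-01  1.671e+02] F [ 0.4  1.  -0.2] T [ 0.03  0.   -0.02] w 45.6 gf 0.0
dot px [318.2 180.6] [311, 174, 15, 14, 162] world [518.3  93.3  83. ] tool [19.1 -0.  89.3]
```

View pics/w5c.png

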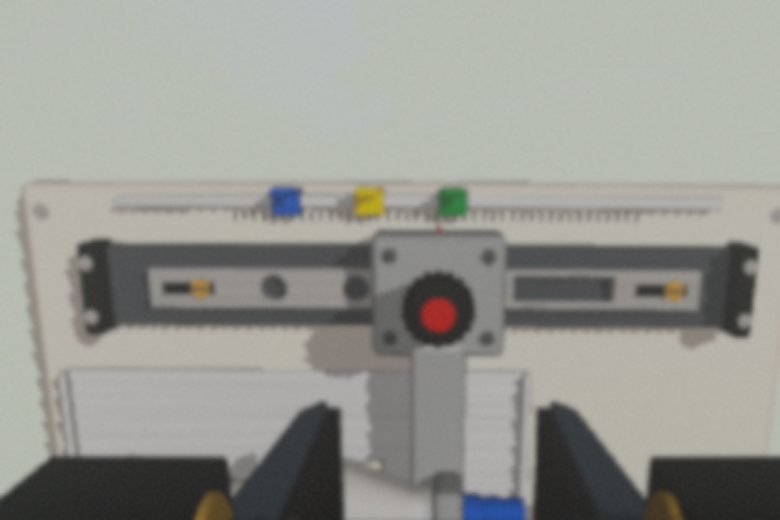

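The crop shows the carriage free-standing at the green clip (452, 200), with the pointer at column 438, about 5 mm past it. The two views place the dot at (518.2, 93.3) and (518.3, 93.3) assuming 83 mm height, so the pin is fully home.

Emit:
apply_moves([
  [0, 0, -0.01, 0, 0],
  [0, 0, -0.01, 0, 0],
  [0, 0, -0.01, 0, 0],
])

```text
time_s: 10.25
ee_pos: [537.5, 89.3, 183.1]
ee_rot: [180.0, 0.1, 167.1]
force: [0.3, 0.1, -0.3]
gripper_width: 45.4
gripper_force: 0.0
```

```bash
python3 -c "
from workcell import env
print(env.job_done())"
```

```text
the job is handed in; nothing more can be done
None
```

The carriage sits at the green clip with the pin fully down in its hole and the knob released; I handed the job in at 10.25 s, going by the camera check for the lock, with no push test.

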